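# Start a board test: jig lid, power rocker, start button

## Robot

A 7-joint arm with a two-finger parallel gripper is mounted at the origin on the work surface. World frame = base frame: x ahead of the robot, y to its left, z up, the work surface at z = 0. Lengths are in m, angles in rad, forces in N, time in s.
With the tool pointing down it reaches from about 0.425 to 0.925 m from the base axis. Payload 6.8 kg.
Tool frame: the origin (TCP) lies at the very end of the fingers, on their centre line; the grasp point (between the pads) lies 19 mm behind it; z points along the fingers, y is the line along which they close (so a half turn about z gives the same grasp; the last joint's range is limited). The gripper opens to 85 mm and grips with 20 to 120 N. Pads are 22 mm wide; open, the fingers measure 114 mm over their backs; the gripper's body (76 mm by 85 mm) begins 54 mm behind the grasp point. The pads swing forward as they close: fully open they stand 13 mm farther back than shut.
Start: joints at [1.225, 0.477, 0.022, 1.555, -0.011, 1.109, -0.083], TCP at [0.159, -0.656, 0.231] pointing down, gripper open.
Joint ranges: [-2.96, 2.96], [-0.34, 2.1], [-1.41, 1.46], [0.24, 2.44], [-1.37, 4.51], [0.17, 1.92], [-2.96, 2.96]. Speed limits (rad/s): [2.39, 2.39, 3.14, 3.14, 3.14, 3.14, 3.14].

## Interface

Orientations are given as a unit quaternion [w, x, y, z].
In Python, from station import bot gives the robot as it stands.
- The arm moves only by the tool jog_arm, never from a script. Its argument "motion" is a list of rows, each a list of 7 numbers: the turn, a rotation vector about the tool's x, y, z in rad, then the shift along the tool's x, y, z in mm, then the finger opening in mm, from 0 to 85.4. A call has 1 to 10 rows; each row is the pose to reach, as a shift and turn from the pose commanded when the call began, along the tool's axes at that moment; what a row does not reach only later rows make up. A row lasts 1/8 s, in which the tool goes at most 62.5 mm and 10.7 degrees, less where a joint would pass 70% of its speed; a pose out of reach is approached as far as the arm can. A call with a gripper value outside its range is refused whole. The fingers move at their own pace and stop on an object; "grip_force" is the grip in N (left out, the last holds). Time passes only in rows, so rows that repeat a pose let the fingers close. It gives the time, the measured TCP pose, the force, the opening and the grip force at its end, in the units of the state.
- bot.get_obs(): the state, without advancing time (a new reading comes with each control period).
- bot.read_camera(name): name is "scene" or "top"; returns a dict with "pixels" (420x560x3 uint8, red, green, blue), "camera_matrix" (3x3 intrinsics, pixels), "T" (4x4, takes a point from camera to world coordinates). Camera axes: x right, y down, z forward; pixel columns grow to the right and rows downward; lengths in m; the calibration is good to about 2 mm. A picture is of the moment at which its call begins. There is no depth.
- bot.hand_in(): hands the job in; it is judged then, once.
Trained networks look in a picture, given as the dict that the camera call returned (one of the last four; its "shot" number tells which), for a name from the list of things; names that differ only in an ending like _2 or _b are one class to them, and where a whole thing is asked for, a point or a joint stands for the part that bears it (a point fixed in the world has none). Each returns a list of dicts, best first, with "score" (0 to 1); they miss things now and then, are a little off and sometimes report something else, mostly with a low value. They report only what shows in the picture. A call takes as long as a camera call.
- bot.spot_in(thing, picture): "xy" ([column, row] in pixels, amid what is visible of it).
- bot.tip_of(thing, picture): "xy" ([column, row] in pixels: a listed point, or the origin of a listed thing).
The state is a dict: "t": time; "q": joint angles; "joint_vel": joint speeds; "joint_torque": joint torques, N m; "eef_pos": TCP position; "tool_rot": TCP orientation; "contact_force": force on the tool from outside, world axes, zero at the start; "torque": the same for the moment, N m; "gripper_width": opening from 0.0 (shut) to 1.0 (fully open); "grasp_force": force on a finger pad.
Only numpy, scipy, OpenCV 4.12 (cv2) and the standard library are available. Lean on these libraries where they do the work, as an engineer would, in place of code of your own. Each camera call takes 0.05 s, during which the arm holds its last target. There are 200 camera calls.

## Task

A circuit board lies ready in the test jig: start its test. Push the jig's raised lid down until it is fully home so that the board sits on the probes, only then switch the power on by pressing the raised end of the rocker on the control station until it is all the way over, and then press the large mushroom start button fully in and let it come back out. Only press and push: do not press the small reset button, leave the board in its nest, and pick up or shift nothing else on the bench.

Things in the scene. Friction and masses are not known exactly. Their poses are not given: they have to be found in the camera images.
- jig: board test jig, fixed: grey enclosure 200 (x) x 220 (y) x 60 mm high, black nest with the board on top, lid above (aluminium frame 12 mm thick, front bar 200 mm wide, clear plate). Origin: centre of the underside, on the bench. -x is the front (roughly to the robot), +x the hinge side, z up. The lid's hinge axis is parallel to the jig's y through (85, 0, 90) mm
- jig_lid (a joint): angle of the jig's lid, rad: 0 = fully home (level, hard stop), growing as its front edge rises; starts between 0.5 and 0.85. Friction hinge: the lid stays at any angle where it is left; about 2 to 4 N on the tab push it down
- lid_tab (a point): middle of the upper face of the lid's press tab, a lip 70 mm wide (jig y), 24 mm deep, 6 mm thick on the middle of the lid's front edge. The point is 176 mm from the hinge axis along the lid and 6 mm above the lid's middle plane; the tab's free edge is 12 mm farther out. Lid home: at (-91, 0, 96) mm of the jig frame. Its frame turns with the lid: x towards the hinge, z out of the upper face
- station: control station, fixed, left or right of the jig: grey box 180 (x) x 90 (y) mm, aluminium top plate 55 mm above the bench with, in a row along its x: rocker at x = -55 mm, small reset button at x = 0, mushroom start button at x = +55 mm, all at y = 0. Origin: centre of the underside; its -x end is turned roughly to the robot, z up
- rocker (a joint): angle of the black power rocker, rad: 0 = off (starts there), 0.36 = on. It rocks about the station's x axis and stays where it is left. Pressing the raised (station +y) end down with about 3 to 5 N, all the way to its stop, turns it on: that end is then level and the other stands up
- rocker_raised_end (a point): point on the upper face of the rocker's +y half, 11 mm from the pivot (half: 15 mm long, 19 mm wide in station x). Off: at (-55, 9, 64) mm of the station frame, the face sloping up 0.36 rad towards station +y, top edge at (-55, 13, 65) mm. On: the face is level 60 mm above the bench, 2.5 mm above the black bezel (28 x 40 mm outside)
- start_button (a joint): travel of the mushroom start button, m: 0 = out, 0.006 = fully in, straight down. Spring return; about 2 N begin to move it, 6 N hold it fully in
- start_top (a point): middle of the top of the mushroom start button: black cap 40 mm across, slightly domed, its top 78 mm above the bench when out; on a steel collar
- reset_button (a joint): travel of the small reset button, m: 0 = out, 0.004 = in. Must stay out
- reset_top (a point): middle of the top of the small reset button: black, flat, 19 mm across, top 63 mm above the bench, on a steel collar 27 mm across
- board: green circuit board under test, 89 x 149 x 3 mm, lying loose in the jig's nest under the lid. Origin: centre of its underside, 64 mm above the bench
- parts_tray: grey divided parts tray, 170 x 90 x 30 mm, origin under its centre, loose; leave it
- flux_jar: small amber glass jar, 48 mm across, 42 mm high, origin under its centre, loose; leave it
- solder_spool: solder spool standing on its flange, 52 mm across, 38 mm high, origin under its centre, loose; leave it
- screwdriver: screwdriver with black handle lying on the bench, about 150 mm long, loose; leave it
- tweezers: steel tweezers lying on the bench, 125 mm long, 8 mm high, loose; leave it
- cleaner_bottle: white plastic bottle, 54 mm across, 110 mm high, origin under its centre, loose; leave it
- lens_tin: flat round aluminium tin, 64 mm across, 22 mm high, origin under its centre, loose; leave it
- brush: small brush lying on the bench, about 160 mm long, loose; leave it

How it is judged:
By the outcome, as a careful person would: the job done as asked, in the order asked, and still so for the second after the job is handed in, with the robot touching nothing.
It also fails if it takes over 51 s, if anything falls off the work surface, if the arm or the gripper's body presses on something with over 40 N, if the wrist force passes 120 N, or if a joint passes its speed limit or range.

## Working session

There is one attempt and no reset: what is moved stays moved. The work goes in short steps, Python scripts to look and compute and a tool call to move; the robot and the scene stay as the last step left them, time stands still between calls to the robot, and variables do not carry over. Pictures are saved under pics/ and viewed, at most 10 in all, crops included, and the job is handed in when it is done.

Besides the shell and the picture viewer there is one more tool, called after "Call:" as name([rows], argument=value, ...), one row to a line, values as JSON. jog_arm: Moves the arm, as the interface text tells. Its arguments: {"type":"object","properties":{"motion":{"type":"array"},"grip_force":{"type":"number"}},"required":["motion"]}

```bash
mkdir -p pics; cat > h.py <<'E'
import numpy as np, cv2
from station import bot
def shot(n,f=None):
    p=bot.read_camera(n)
    if f: cv2.imwrite('pics/'+f,np.ascontiguousarray(p["pixels"][:,:,::-1]))
    return p
def ray(p,xy):
    T=np.array(p["T"]);d=np.linalg.inv(np.array(p["camera_matrix"]))@[xy[0],xy[1],1]
    return T[:3,3],T[:3,:3]@d
def atz(p,xy,z):
    o,d=ray(p,xy);return o+d*(z-o[2])/d[2]
def proj(p,X):
    T=np.array(p["T"]);c=np.array(p["camera_matrix"])@(T[:3,:3].T@(np.array(X)-T[:3,3]));return c[:2]/c[2]
def tri(obs):
    A=np.zeros((3,3));b=np.zeros(3)
    for p,xy in obs:
        o,d=ray(p,xy);d=d/np.linalg.norm(d);M=np.eye(3)-np.outer(d,d);A+=M;b+=M@o
    return np.linalg.solve(A,b)
E
cat > m.py <<'E'
from h import *
np.set_printoptions(precision=4,suppress=True)
ps={n:shot(n,n+'1.png') for n in("scene","top")}
Z=dict(lid_tab=None,rocker_raised_end=.064,start_top=.078,reset_top=.063,station=0,jig=0,board=.064)
for t,z in Z.items():
    o=[]
    for n,p in ps.items():
        r=bot.tip_of(t,p)
        if r:
            o.append((p,r[0]["xy"]));print(t,n,np.round(r[0]["xy"]),round(r[0]["score"],2),atz(p,r[0]["xy"],z) if z is not None else '')
    if len(o)==2: print('   tri',tri(o))
print({k:np.round(v,3) for k,v in bot.get_obs().items()})
for n,p in ps.items(): print(n,p["T"])
E
python3 m.py
```

```text
lid_tab scene [309. 175.] 0.78 
lid_tab top [103. 219.] 0.7 
   tri [0.4328 0.2607 0.0254]
rocker_raised_end top [ 99. 244.] 0.45 [0.4157 0.3116 0.064 ]
start_top scene [350. 172.] 0.71 [0.5289 0.1982 0.078 ]
start_top top [104. 198.] 0.53 [0.5261 0.2997 0.078 ]
   tri [0.5092 0.2941 0.0328]
reset_top scene [351. 157.] 0.58 [0.4792 0.2875 0.063 ]
reset_top top [351. 209.] 0.44 [ 0.5133 -0.2973  0.063 ]
   tri [ 0.591  -0.185   0.3387]
station top [115. 222.] 0.6 [ 0.4758  0.2999 -0.    ]
jig scene [325. 248.] 0.95 [ 0.6014 -0.0209 -0.    ]
board scene [323. 226.] 0.93 [ 0.5919 -0.0204  0.064 ]
board top [241. 171.] 0.9 [ 0.6025 -0.0266  0.064 ]
   tri [ 0.5991 -0.0285  0.0734]
{'t': np.float64(0.8), 'q': array([ 1.225,  0.477,  0.022,  1.555, -0.011,  1.109, -0.083]), 'joint_vel': array([-0.   ,  0.002,  0.   , -0.001,  0.001, -0.001, -0.   ]), 'joint_torque': array([  0.   , -59.626,   1.606, -28.153,   0.012,   0.002,   0.   ]), 'eef_pos': array([ 0.159, -0.656,  0.231]), 'tool_rot': array([ 0.   ,  0.993,  0.119, -0.   ]), 'contact_force': array([-0.207,  0.124, -0.298]), 'torque': array([-0.028, -0.035, -0.028]), 'grasp_force': np.float64(0.0), 'gripper_width': np.float64(1.001)}
scene [[ 0.7878  0.3852 -0.4806  1.0262]
 [ 0.6158 -0.476   0.6279 -0.7245]
 [ 0.0131 -0.7906 -0.6122  0.7457]
 [ 0.      0.      0.      1.    ]]
top [[ 0.0213 -0.993   0.1162  0.3875]
 [-0.9997 -0.0203  0.0097 -0.1013]
 [-0.0073 -0.1164 -0.9932  1.1104]
 [ 0.      0.      0.      1.    ]]
```

View pics/top1.png

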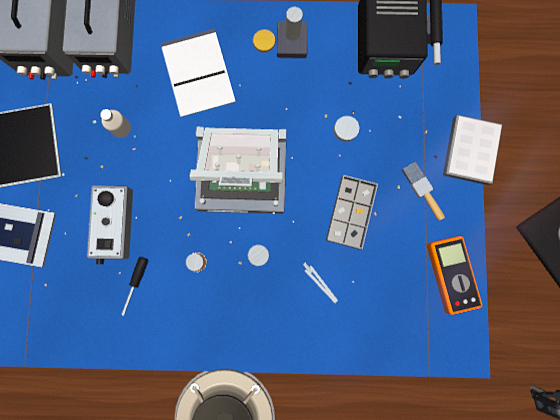

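View pics/scene1.png

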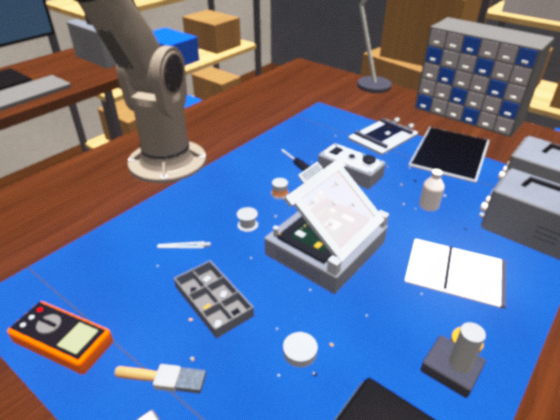

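The top view shows the station at (109,222), with the mushroom at (105,199) and the rocker at (106,244). The jig is at (240,170), with its lid tab near (236,182). The networks mixed up the lid tab, so I'll zoom in.

```bash
python3 - <<'E'
import cv2,numpy as np
t=cv2.imread('pics/top1.png');s=cv2.imread('pics/scene1.png')
a=cv2.resize(t[175:275,70:150],None,fx=4,fy=4,interpolation=2) #320x400
b=cv2.resize(t[115:215,180:300],None,fx=4,fy=4,interpolation=2) #480x400
cv2.imwrite('pics/c1.png',np.hstack([a,b]))
cv2.imwrite('pics/c2.png',cv2.resize(s[130:280,250:400],None,fx=4,fy=4,interpolation=2))
E
```

```text
(no output)
```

View pics/c1.png

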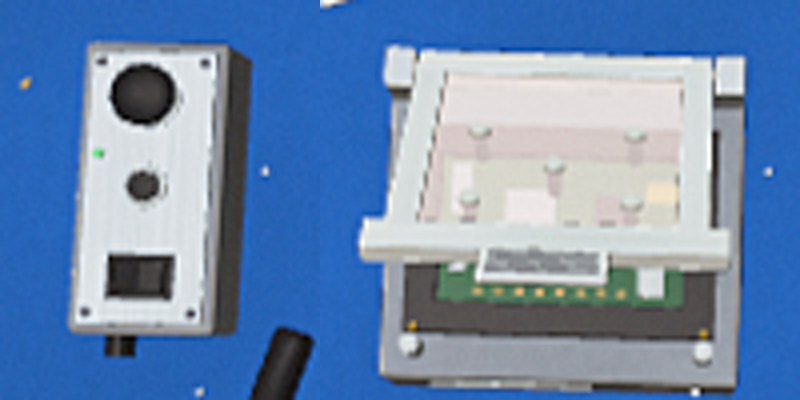

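View pics/c2.png

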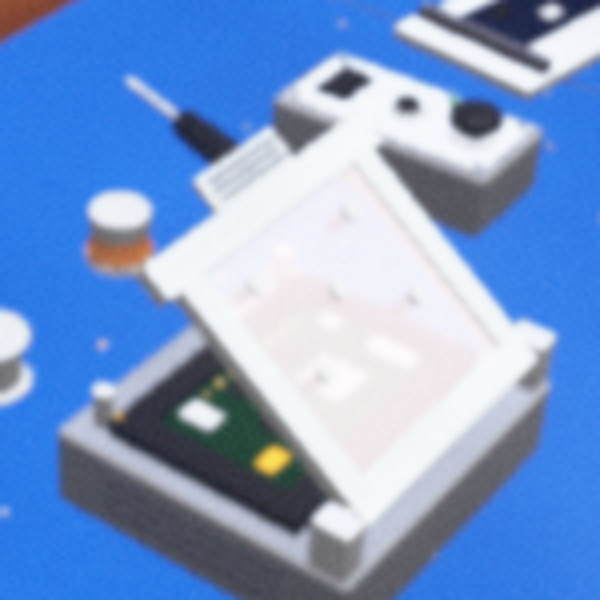

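```bash
python3 - <<'E'
from h import *
np.set_printoptions(precision=4,suppress=True)
s=shot("scene");t=shot("top")
k=lambda X,Y,ox,oy:((X+.5)/4-.5+ox,(Y+.5)/4-.5+oy)
L=lambda X,Y:k(X,Y,70,175)
R=lambda X,Y:k(X-320,Y,180,115)
S=lambda X,Y:k(X,Y,250,130)
m=atz(t,L(143,94),.076);r=atz(t,L(143,186),.063);b=atz(t,L(139,276),.058)
print('mush',m,'reset',r,'rocker',b, 'scene:',atz(s,S(477,114),.076),atz(s,S(407,103),.063),atz(s,S(345,82),.058))
ax=(m-b)[:2];print('yaw st',np.arctan2(ax[1],ax[0]),np.linalg.norm(ax))
c=[atz(t,R(383,378),.06),atz(t,R(737,385),.06)];d=(c[0]-c[1])[:2];print('front',c,np.linalg.norm(d))
y=np.arctan2(-d[0],d[1]);mid=(c[0]+c[1])[:2]/2
ux=np.array([np.cos(y),np.sin(y)]);J=mid+.1*ux;print('yaw jig',y,'J',J)
print('tabtri',tri([(t,R(542,264)),(s,S(247,170))]))
for a in(.5,.6,.65,.7,.75,.8,.85):
    # tab point
    x=.085-.176*np.cos(a)-.006*np.sin(a)
    z=.09+.176*np.sin(a)+.006*np.cos(a)   # approx
    P=np.r_[J+x*ux,z];print(a,P,proj(t,P)-R(542,264),proj(s,P)-S(247,170))
# collateral: pile
E
```

```text
mush [0.5271 0.2984 0.076 ] reset [0.4724 0.2997 0.063 ] rocker [0.418  0.3005 0.058 ] scene: [0.5314 0.2939 0.076 ] [0.4746 0.2948 0.063 ] [0.4189 0.2988 0.058 ]
yaw st -0.019952249882127668 0.10912994794924942
front [array([0.5066, 0.0823, 0.06  ]), array([ 0.5067, -0.1339,  0.06  ])] 0.2162114802238329
yaw jig 0.0005466140936182019 J [ 0.6067 -0.0257]
tabtri [ 0.5538 -0.0245  0.1988]
0.5 [ 0.5343 -0.0258  0.1796] [ 1.039  10.4524] [-7.7762  4.4426]
0.6 [ 0.543  -0.0258  0.1943] [0.6323 5.3684] [-4.383   0.2633]
0.65 [ 0.5479 -0.0258  0.2013] [0.4461 2.5408] [-2.4522 -1.6323]
0.7 [ 0.5532 -0.0258  0.208 ] [ 0.2725 -0.4694] [-0.3674 -3.3889]
0.75 [ 0.5588 -0.0258  0.2144] [ 0.1125 -3.655 ] [ 1.8692 -4.9991]
0.8 [ 0.5647 -0.0258  0.2204] [-0.0332 -7.0077] [ 4.2549 -6.4559]
0.85 [ 0.571  -0.0258  0.2262] [ -0.1638 -10.518 ] [ 6.7863 -7.7522]
```

Call:
jog_arm([
  [0,0,0,15,-15,-20,0],
  [0,0,0.1,50,-50,-44,0],
  [0,0,0.24,90,-90,-44,0],
  [0,0,0.24,135,-130,-44,0],
  [0,0,0.24,180,-175,-44,0],
  [0,0,0.24,225,-220,-44,0],
  [0,0,0.24,270,-265,-44,0],
  [0,0,0.24,315,-305,-44,0],
  [0,0,0.24,360,-350,-44,0],
  [0,0,0.24,400,-390,-44,0],
])

```text
t: 2.15
eef_pos: [0.4569, -0.1809, 0.2758]
tool_rot: [0.0, 1.0, -0.001, 0.001]
contact_force: [0.9, -1.3, -0.1]
gripper_width: -0.001
grasp_force: 0.0
```

Call:
jog_arm([
  [0,0,0,25,-40,0,0],
  [0,0,0,50,-80,0,0],
  [0,0,0,75,-120,0,0],
  [0,0,0,96,-154,0,0],
  [0,0,0,96,-154,15,0],
  [0,0,0,96,-154,40,0],
  [0,0,0,96,-154,55,0],
  [0,0,0,96,-154,55,0],
])

```text
t: 3.15
eef_pos: [0.5512, -0.0299, 0.2191]
tool_rot: [0.0, 1.0, -0.002, -0.001]
contact_force: [-0.4, 0.9, 0.8]
gripper_width: 0.004
grasp_force: 0.0
```

```bash
python3 - <<'E'
from h import *
s=shot("scene");t=shot("top")
o=bot.get_obs();print(o["eef_pos"],o["contact_force"])
a=cv2.resize(t["pixels"][115:215,180:280],None,fx=4,fy=4,interpolation=2)
b=cv2.resize(s["pixels"][120:220,260:360],None,fx=4,fy=4,interpolation=2)
cv2.imwrite('pics/c3.png',np.hstack([a,b])[:,:,::-1])
E
```

```text
[ 0.55246694 -0.02939256  0.22082633] [ 0.18422037  0.28728596 -0.07002348]
```

View pics/c3.png

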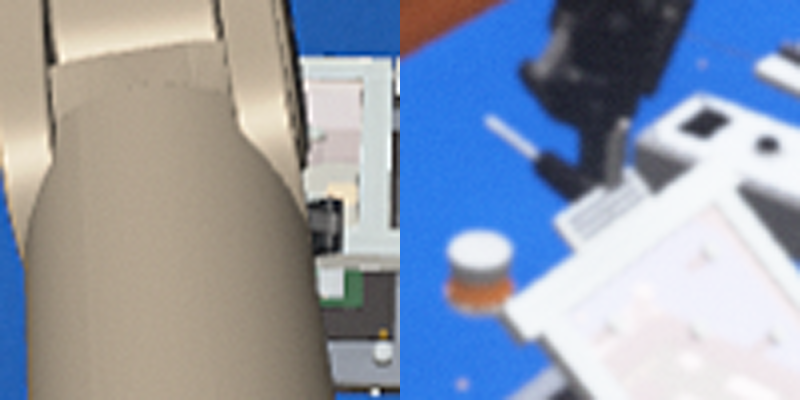

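Call:
jog_arm([
  [0,0,0,4,-4,8,0],
  [0,0,0,2,-4,18,0],
  [0,0,0,-4,-4,30,0],
  [0,0,0,-10,-4,42,0],
  [0,0,0,-16,-4,54,0],
  [0,0,0,-20,-4,66,0],
  [0,0,0,-24,-4,78,0],
  [0,0,0,-28,-4,90,0],
  [0,0,0,-31,-4,102,0],
  [0,0,0,-33,-4,113,0],
])

```text
t: 4.5
eef_pos: [0.5195, -0.025, 0.1066]
tool_rot: [-0.0, 1.0, -0.001, 0.0]
contact_force: [1.0, -0.9, 2.7]
gripper_width: -0.001
grasp_force: 1.0
```

```bash
python3 - <<'E'
from h import *
s=shot("scene")
o=bot.get_obs();print(o["eef_pos"],o["contact_force"])
b=cv2.resize(s["pixels"][130:280,240:420],None,fx=4,fy=4,interpolation=2)
cv2.imwrite('pics/c4.png',b[:,:,::-1])
E
```

```text
[ 0.51817224 -0.02501744  0.10529988] [-0.0013789  -1.11449125 -0.09758391]
```

View pics/c4.png

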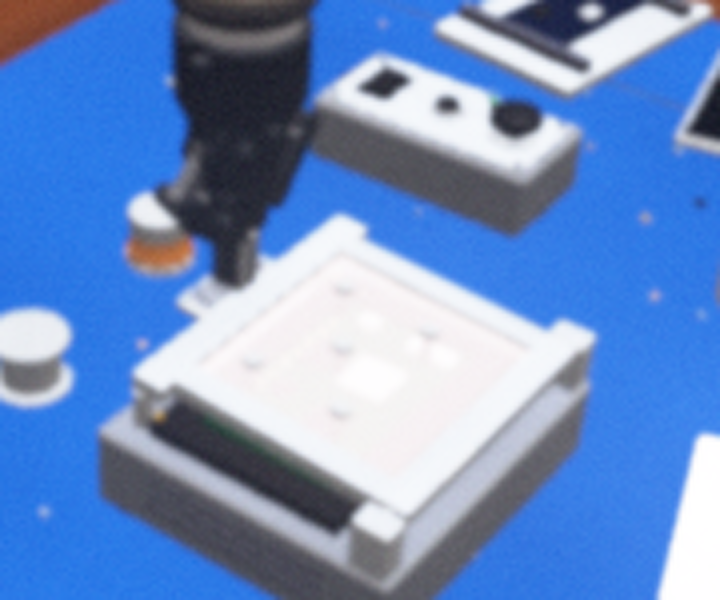

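The lid has followed the tip and is nearly home, with the tip on the tab at (235,275). Next I press on gently.

Call:
jog_arm([
  [0,0,0,0,0,3,0],
  [0,0,0,0,0,5,0],
  [0,0,0,0,0,7,0],
  [0,0,0,0,0,9,0],
  [0,0,0,0,0,9,0],
])

```text
t: 5.18
eef_pos: [0.5194, -0.0249, 0.0982]
tool_rot: [-0.0, 1.0, -0.001, 0.0]
contact_force: [0.1, 0.7, 0.1]
gripper_width: 0.002
grasp_force: 0.0
```

Call:
jog_arm([
  [0,0,0,0,0,1,0],
  [0,0,0,0,0,2,0],
  [0,0,0,0,0,3,0],
  [0,0,0,0,0,3,0],
])

```text
t: 5.68
eef_pos: [0.5195, -0.0249, 0.0961]
tool_rot: [0.0, 1.0, -0.001, 0.0]
contact_force: [-3.6, -0.5, 8.9]
gripper_width: -0.002
grasp_force: 4.5
```

Call:
jog_arm([
  [0,0,0,0,0,1,0],
  [0,0,0,0,0,2,0],
  [0,0,0,0,0,2,0],
])

```text
t: 6.05
eef_pos: [0.5195, -0.0249, 0.0959]
tool_rot: [0.001, 1.0, -0.001, 0.0]
contact_force: [-10.1, 0.1, 29.2]
gripper_width: -0.002
grasp_force: 14.3
```

```bash
python3 -c "
from h import *;print(np.round(bot.get_obs()['q'],3))"
```

```text
[ 0.213  0.427 -0.351  2.021  0.218  0.727 -1.845]
```

Call:
jog_arm([
  [0,0,0,0,0,-20,0],
  [0,0,0,0,0,-60,0],
  [0,0,0,-10,-30,-90,0],
  [0,0,0,-25,-80,-90,0],
  [0,0,0,-40,-130,-90,0],
  [0,0,0,-55,-180,-90,0],
  [0,0,0,-70,-230,-90,0],
  [0,0,0,-85,-280,-90,0],
  [0,0,0,-100,-330,-90,0],
  [0,0,0,-100,-337,-90,0],
])

```text
t: 7.3
eef_pos: [0.4179, 0.3166, 0.1835]
tool_rot: [-0.001, 1.0, 0.002, -0.0]
contact_force: [0.5, -0.1, -0.7]
gripper_width: -0.001
grasp_force: 0.0
```

```bash
python3 - <<'E'
from h import *
s=shot("scene","s5.png");t=shot("top","t5.png")
o=bot.get_obs();print(np.round(o['q'],3),o["eef_pos"])
for n,p in(("s",s),("t",t)):
  for k in("rocker_raised_end","lid_tab"):
    print(n,k,[(np.round(r["xy"],1),round(r["score"],2)) for r in bot.tip_of(k,p)[:2]])
  print(proj(p,o["eef_pos"]),proj(p,[.4187,.3087,.064]),proj(p,[.515,-.0257,.096]))
a=cv2.resize(t["pixels"][175:275,70:170],None,fx=4,fy=4,interpolation=2)
b=cv2.resize(s["pixels"][110:210,300:400],None,fx=4,fy=4,interpolation=2)
cv2.imwrite('pics/c5.png',np.hstack([a,b])[:,:,::-1])
E
```

```text
[-0.306  0.335 -0.547  1.935  0.215  0.928 -2.529] [0.41970543 0.31306694 0.1830878 ]
s rocker_raised_end [(array([340.8, 146.9]), 0.62)]
s lid_tab [(array([294.6, 204.2]), 0.72)]
[342.34593444 109.58701174] [337.81355398 147.0414587 ] [295.84587368 203.18496095]
t rocker_raised_end [(array([ 97.8, 242.4]), 0.53)]
t lid_tab [(array([237.9, 207.5]), 0.91)]
[ 76.51619062 240.53307398] [100.08749629 243.16548064] [238.59649093 204.74956661]
```

View pics/c5.png

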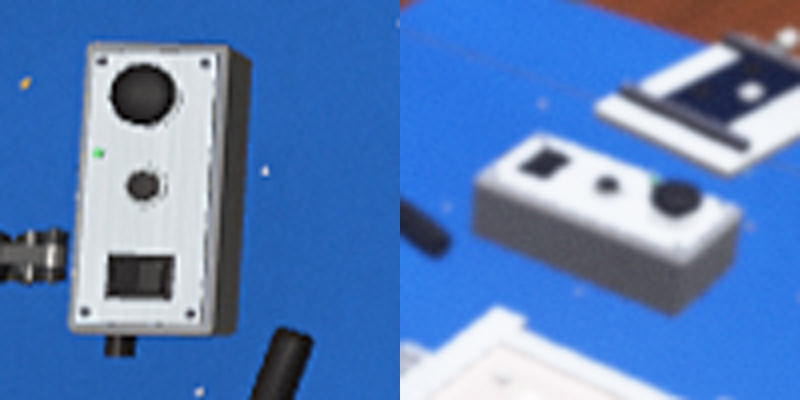

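Call:
jog_arm([
  [0,0,-0.17,0,-2,10,0],
  [0,0,-0.34,0,-2,20,0],
  [0,0,-0.51,0,-2,30,0],
  [0,0,-0.68,0,-2,40,0],
  [0,0,-0.85,0,-2,50,0],
  [0,0,-1.02,0,-2,60,0],
  [0,0,-1.19,0,-2,70,0],
  [0,0,-1.36,0,-2,80,0],
  [0,0,-1.55,0,-2,90,0],
  [0,0,-1.55,0,-2,100,0],
])

```text
t: 8.85
eef_pos: [0.4207, 0.313, 0.0827]
tool_rot: [0.0, 0.716, 0.698, -0.0]
contact_force: [0.6, 0.5, -0.3]
gripper_width: 0.002
grasp_force: 0.0
```

```bash
python3 - <<'E'
from h import *
s=shot("scene");t=shot("top")
o=bot.get_obs();print(np.round(o['q'],3),o["eef_pos"],o["tool_rot"])
print(proj(s,o["eef_pos"]),proj(t,o["eef_pos"]))
a=cv2.resize(t["pixels"][175:275,70:170],None,fx=4,fy=4,interpolation=2)
b=cv2.resize(s["pixels"][110:210,300:400],None,fx=4,fy=4,interpolation=2)
cv2.imwrite('pics/c6.png',np.hstack([a,b])[:,:,::-1])
E
```

```text
[-0.129  0.561 -0.801  1.997  0.552  0.815 -1.276] [0.41992588 0.31288788 0.08222599] [ 1.48182978e-05  7.16978722e-01  6.97094295e-01 -1.02805508e-03]
[339.43260368 141.22215168] [ 95.38463102 242.31818443]
```

View pics/c6.png

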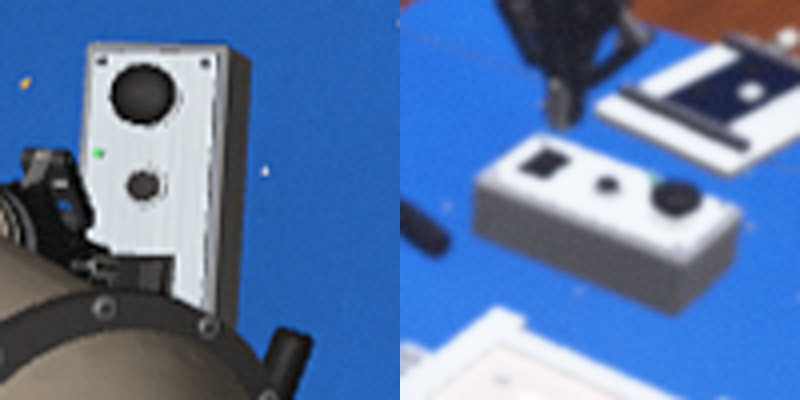

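Call:
jog_arm([
  [0,0,0,1,-1,6,0],
  [0,0,0,1,-1,12,0],
  [0,0,0,1,-1,16,0],
  [0,0,0,1,-1,18,0],
  [0,0,0,1,-1,20,0],
  [0,0,0,1,-1,21,0],
  [0,0,0,1,-1,21,0],
])

```text
t: 9.82
eef_pos: [0.4191, 0.3163, 0.0627]
tool_rot: [-0.0, 0.715, 0.699, 0.001]
contact_force: [-0.7, 1.6, 3.6]
gripper_width: -0.002
grasp_force: 1.9
```

Call:
jog_arm([
  [0,0,0,-1,0,1,0],
  [0,0,0,-1,0,2,0],
  [0,0,0,-1,0,3,0],
  [0,0,0,-1,0,3,0],
])

```text
t: 10.32
eef_pos: [0.4195, 0.315, 0.06]
tool_rot: [0.0, 0.715, 0.699, 0.001]
contact_force: [-1.0, 2.5, 9.2]
gripper_width: 0.001
grasp_force: 4.8
```

Call:
jog_arm([
  [0,0,0,0,0,1,0],
  [0,0,0,0,0,2,0],
  [0,0,0,0,0,2,0],
])

```text
t: 10.7
eef_pos: [0.4197, 0.3151, 0.0597]
tool_rot: [0.001, 0.715, 0.699, 0.001]
contact_force: [-5.8, -1.9, 28.4]
gripper_width: -0.003
grasp_force: 14.5
```

Call:
jog_arm([
  [0,0,0,0,0,-15,0],
  [0,0,0,0,0,-50,0],
  [0,0,0,0,0,-75,0],
  [0,0,0,-5,40,-75,0],
  [0,0,0,-10,80,-75,0],
  [0,0,0,-15,109,-75,0],
  [0,0,0,-15,109,-75,0],
])

```text
t: 11.58
eef_pos: [0.5297, 0.2939, 0.1311]
tool_rot: [0.0, 0.717, 0.697, -0.001]
contact_force: [-1.4, -0.0, 0.1]
gripper_width: -0.001
grasp_force: 0.0
```

```bash
python3 - <<'E'
from h import *
s=shot("scene");t=shot("top")
o=bot.get_obs();print(o["eef_pos"],o["contact_force"])
print(proj(s,o["eef_pos"]),proj(t,o["eef_pos"]))
a=cv2.resize(t["pixels"][175:275,70:170],None,fx=4,fy=4,interpolation=2)
b=cv2.resize(s["pixels"][110:210,300:400],None,fx=4,fy=4,interpolation=2)
cv2.imwrite('pics/c7.png',np.hstack([a,b])[:,:,::-1])
E
```

```text
[0.52670365 0.29587248 0.13148365] [-0.2468597  -0.44170904 -0.16909888]
[370.21859438 139.92493527] [ 97.33132436 194.89020146]
```

View pics/c7.png

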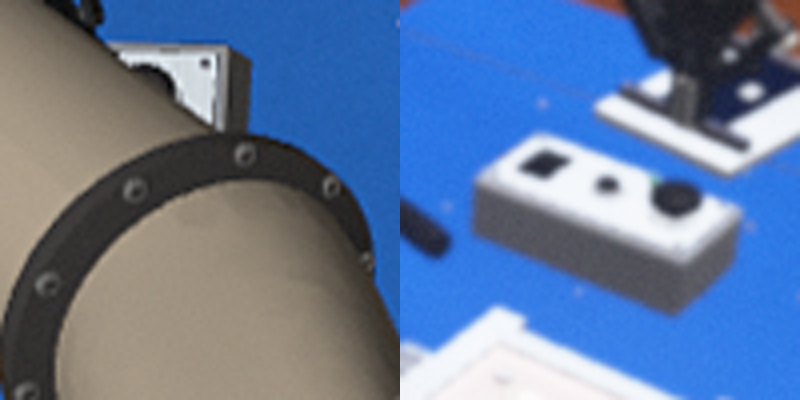

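The rocker outline at (545,163) has changed, and the tip is above the mushroom at (676,195). Now I press the start button.

Call:
jog_arm([
  [0,0,0,0,1,20,0],
  [0,0,0,0,1,40,0],
  [0,0,0,0,1,50,0],
  [0,0,0,0,1,54,0],
  [0,0,0,0,1,57,0],
  [0,0,0,0,1,59,0],
  [0,0,0,0,1,60,0],
  [0,0,0,0,1,60,0],
])

```text
t: 12.68
eef_pos: [0.5286, 0.2971, 0.0727]
tool_rot: [-0.0, 0.715, 0.699, 0.0]
contact_force: [-2.7, -2.4, 4.5]
gripper_width: -0.003
grasp_force: 2.6
```

Call:
jog_arm([
  [0,0,0,0,0,1,0],
  [0,0,0,0,0,2,0],
  [0,0,0,0,0,3,0],
  [0,0,0,0,0,3,0],
])

```text
t: 13.18
eef_pos: [0.5287, 0.2972, 0.0716]
tool_rot: [0.001, 0.715, 0.699, 0.0]
contact_force: [-7.5, -4.5, 20.6]
gripper_width: 0.001
grasp_force: 10.3
```

Call:
jog_arm([
  [0,0,0,0,0,-5,0],
  [0,0,0,0,0,-30,0],
  [0,0,0,0,0,-80,0],
  [0,0,0,0,0,-130,0],
  [0,0,0,-40,0,-160,0],
  [0,0,0,-90,0,-180,0],
  [0,0,0,-140,0,-180,0],
  [0,0,0,-190,0,-180,0],
  [0,0,0,-240,0,-180,0],
  [0,0,0,-240,0,-180,0],
])

```text
t: 14.42
eef_pos: [0.5237, 0.0514, 0.2489]
tool_rot: [0.001, 0.718, 0.696, -0.001]
contact_force: [0.2, 1.0, 0.4]
gripper_width: -0.001
grasp_force: 0.0
```

```bash
python3 - <<'E'
from h import *
s=shot("scene");t=shot("top")
o=bot.get_obs();print(o["eef_pos"],o["contact_force"])
a=cv2.resize(t["pixels"][175:275,70:150],None,fx=5,fy=5,interpolation=2)
b=cv2.resize(s["pixels"][135:260,275:375],None,fx=4,fy=4,interpolation=2)
cv2.imwrite('pics/c8.png',np.hstack([a,b])[:,:,::-1])
E
```

```text
[0.52347592 0.05661899 0.24947928] [-0.29792735  0.50939679  0.19063481]
```

View pics/c8.png

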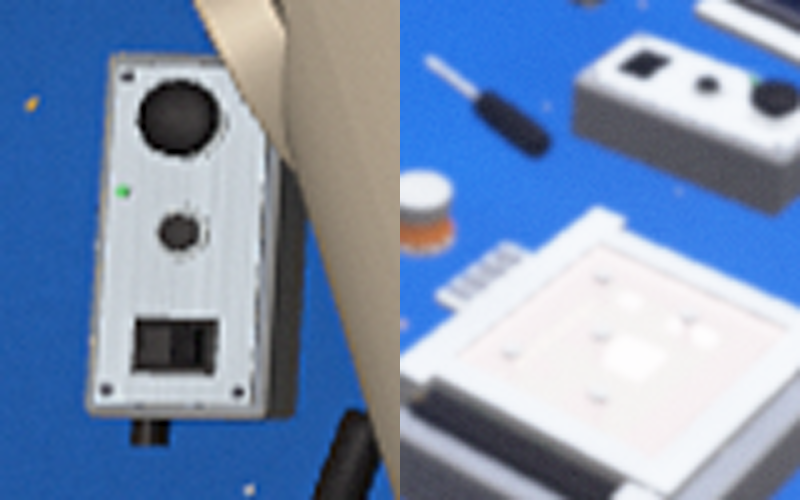

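The lid is down and level, with its tab at (485,275). The rocker's light half at (155,345) is now the other one, so it has tipped over. The mushroom at (180,118) is back out, and nothing else has moved.

```bash
python3 -c "
from station import bot;print(bot.hand_in())"
```

```text
the job is handed in; nothing more can be done
None
```

I pushed the lid home, switched the rocker on, then pressed the start button fully in and let it come back out. I handed the job in after about 14.5 s; no verdict came back.

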